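Load the bench demagnetiser and set its run-down timer to five minutes

ROBOT

A 6-joint arm with a two-finger parallel gripper is mounted at the origin on a cart in front of the work surface, level with it; the furniture and walls round the work are solid. World frame = base frame: x ahead of the robot, y to its left, z up, the work surface at z = 0. Lengths are in m, angles in degrees, forces in N, time in s.
With the tool pointing down it reaches from about 0.3 to 0.75 m from the base axis. Payload 8.5 kg.
Tool frame: the origin (TCP) lies at the very end of the fingers, on their centre line; the grasp point (between the pads) lies 19 mm behind it (grip_depth is the distance from the TCP to the grasp point, in m); z points along the fingers, y is the direction in which the jaws open and shut (so a half turn about z gives the same grasp; the last joint's range is limited). The gripper opens to 85 mm and grips with 20 to 120 N. Pads are 22 mm wide; open, the fingers measure 114 mm over their backs; the gripper's body (76 mm by 85 mm) begins 54 mm behind the grasp point. The pads swing forward as they close: fully open they stand 13 mm farther back than shut.
Start: joints at [-77.71, 21.807, 74.336, -0, 83.858, -12.336], TCP at [0.229, -0.5, 0.231] pointing down, gripper open.
Joint ranges: [-178.18, 178.18], [-50.72, 133.34], [12.68, 142.11], [-81.47, 261.47], [9.98, 163.14], [-165.26, 165.26]. Speed limits (degrees/s): [136.94, 136.94, 180, 180, 180, 180].

INTERFACE

Orientations are given as a 3x3 rotation matrix whose columns are the frame's x, y, z axes.
In Python, from rig import observe, get_image, close_job, silhouettes, grip_depth gives the robot as it stands. The module is installed in compiled form; this text tells all that it offers.
- The arm moves only by the shell command python3 -m crank 'ROWS' [FORCE]. ROWS is a JSON object of lists of equal length, an entry for each row: "slide": the shift along the tool's x, y, z in m, a list of three; "roll": the turn about the tool's z in rad; "grip": the finger opening in m, from 0 to 0.0854. A call has exactly 8 rows; each row is the pose to reach, as a shift and turn from the pose commanded when the call began, along the tool's axes at that moment; what a row does not reach only later rows make up. A row lasts 1/10 s, in which the tool goes at most 50 mm and 8.59 degrees, less where a joint would pass 70% of its speed; a pose out of reach is approached as far as the arm can. A call with a gripper value outside its range is refused whole. The fingers move at their own pace and stop on an object; FORCE is the grip in N (left out, the last holds). Time passes only in rows, so rows that repeat a pose let the fingers close, or fill a call up. It gives the time, the measured TCP pose, the force and the opening at its end, in the units of the state.
- observe(): the state, without advancing time (a new reading comes with each control period).
- get_image(name): name is "side" or "top" or "wrist"; returns a dict with "frame" (420x560x3 uint8, red, green, blue), "fx", "fy", "cx", "cy" (pixels), "xyz" and "rotation" of the camera in the world. Camera axes: x right, y down, z forward; pixel columns grow to the right and rows downward; lengths in m; the calibration is good to about 2 mm. A picture is of the moment at which its call begins. There is no depth.
- close_job(): hands the job in, once; it reports no verdict.
Trained networks look in a picture, given as the dict that the camera call returned (one of the last four; its "shot" number tells which), for a name from the list of things; names that differ only in an ending like _2 or _b are one class to them, and where a whole thing is asked for, a point or a joint stands for the part that bears it (a point fixed in the world has none). Each returns a list of dicts, best first, with "confidence" (0 to 1); they miss things now and then, are a little off and sometimes report something else, mostly with a low value. They report only what shows in the picture. A call takes as long as a camera call. They do not tell look-alikes from the thing itself.
- silhouettes(target, picture): "pixels" (420x560 bool, what is visible of it) and "box" ([centre column, centre row, width, height] in pixels, round what is visible of it).
The state is a dict: "time_s": time; "q": joint angles; "qvel": joint speeds; "joint_efforts": joint torques, N m; "position": TCP position; "tool_rot": TCP orientation; "ft_force": force on the tool from outside, world axes, zero at the start; "wrist_torque": the same for the moment, N m; "grip_width": finger opening in m.
Only numpy, scipy, OpenCV 4.12 (cv2) and the standard library are available. Lean on these libraries where they do the work, as an engineer would, in place of code of your own. Each camera call takes 0.05 s, during which the arm holds its last target.

TASK

The small steel block has picked up magnetism: seat it fully home in the rectangular nest of the demagnetiser and let go of it. Then start the five-minute run: wind the timer knob clockwise past its top mark until you feel it come up against its end stop, without forcing it against the stop, turn it back down to the five-minute mark, and let go. Leave the other things on the bench where they are.

Things in the scene. Friction and masses are not known exactly. Their poses are not given: they have to be found in the camera images.
- demagnetiser: bench demagnetiser, a grey painted case 130 x 230 mm, 66 mm high, fixed to the bench. Origin: centre of its underside; x points to its back, y to its nest end, z up. The bare metal nest plate (100 mm square) with the rectangular well is on the +y half of its top (well centre at x 0, y +62 mm), the timer on the -y half (knob axis at x 0, y -58 mm). Top face at z 66 mm
- nest_home (a point): centre of the block when it is fully seated, at the middle of the well and level with the top face (z 66 mm above the bench), axes as the demagnetiser's. The well is 35 mm along x and 48 mm along y (1.5 mm clearance to the block on each side), 14 mm deep, with a 2 mm chamfer; a seated block stands 14 mm proud of the top face
- block_centre (a point): centre of the steel block, half-way up: a plain steel block 32 mm along its x, 45 mm along its y, 28 mm high, about 0.3 kg, lying free on the bench. It fits the nest with its x along the nest's x, either way round
- steel_block: the same steel block; origin at the centre of its underside
- timer_knob (a joint): angle of the timer knob (rad), clockwise from above. 0 = index line at the zero mark; 0.157 a minute: five minutes is 0.785, the top mark 1.571. Friction (0.07 N m) and a light mainspring (0.015 N m/rad) resist winding; it stays where left. The end stop lies 0.04 to 0.31 beyond the top mark, not known closer; it yields about 0.013 rad per 0.1 N m, and must not take over 0.36 N m; 0.1 to 0.2 is a sure touch
- knob_grip (a point): on the axis of the timer knob, 95 mm above the bench, at the height to grip. Black bar grip 48 mm long, 13 mm thick, 26 mm high (from 80 to 106 mm above the bench) on a skirt disc of 53 mm diameter; x points along the bar to its index-line end, z up. It turns with the knob
- timer_dial: round aluminium dial plate, 93 mm diameter, under the knob; origin on the knob axis, at the top face. Black minute marks 0 to 10, those for 0, 5 and 10 long: the zero mark 45 degrees left of the case's x, the five-minute mark straight along it, the top mark 45 degrees right. It carries the end stop, a slightly springy lug hidden under the knob's skirt, 18 mm from the axis
- v_block: bystander: vee block 50 x 60 x 45 mm; origin at the centre of its underside
- brass_bush: bystander: bush with a bore, 34 mm diameter, 30 mm high; origin at the centre of its underside
- gear_blank: bystander: toothed gear 72 mm diameter, 24 mm high; origin at the centre of its underside
- oil_can: bystander: oil can with a spout, 76 x 91 x 177 mm; origin at the centre of its underside
Not all that is in view belongs to the job. What is shaped like the steel_block but blue or green is not meant.

How it is judged:
By the outcome, as a careful person would: the job done as asked, in the order asked, and still so for the second after the job is handed in, with the robot touching nothing.
It also fails if it takes over 67 s, if anything falls off the work surface, if the arm or the gripper's body presses on something with over 40 N, if the wrist force passes 120 N, or if a joint passes its speed limit or range.

## Working session

There is one attempt and no reset: what is moved stays moved. The work goes in short steps, Python scripts to look and compute and a shell command to move; the robot and the scene stay as the last step left them, time stands still between calls to the robot, and variables do not carry over. Pictures are saved under pics/ and viewed, and the job is handed in when it is done.

```bash
mkdir -p pics
python3 - <<'E'
from rig import *
import cv2
s=observe()
print({k:s[k] for k in s})
print(grip_depth)
for n in("side","top","wrist"):
    p=get_image(n); cv2.imwrite(f"pics/{n}0.png",p["frame"][:,:,::-1]); print(n,p["fx"],p["fy"],p["cx"],p["cy"],p["xyz"],p["rotation"],p["shot"])
E
```

```text
{'time_s': 0.0, 'q': array([-7.77104831e+01,  2.18409470e+01,  7.43861381e+01,  7.28607786e-04,
        8.38593289e+01, -1.23369888e+01]), 'qvel': array([-0.14993656,  0.05747582,  0.00057461,  0.02300302, -0.05681518,
        0.02220504]), 'joint_efforts': array([ 1.44205274e-03, -4.48461127e+01, -2.31281215e+01, -1.43875764e-04,
        4.73512613e-03,  6.85995175e-06]), 'position': array([ 0.22910928, -0.49967144,  0.23070405]), 'tool_rot': array([[ 9.09044058e-01,  4.16699899e-01, -3.08670333e-04],
       [ 4.16699879e-01, -9.09042920e-01,  1.47633666e-03],
       [ 3.34594759e-04, -1.47067796e-03, -9.99998863e-01]]), 'ft_force': array([-0.27637593, -0.37119361,  0.17716792]), 'wrist_torque': array([-0.03134741, -0.03335439, -0.02833795]), 'grip_width': 0.08564980135436756}
0.0187
side 535.2543969529819 535.2543969529819 280.7068759859097 202.6531425208242 [-0.07092279  1.16961954  0.7199401 ] [[-0.87879705 -0.22640728  0.42006605]
 [-0.4764459   0.36696585 -0.79895893]
 [ 0.02674022 -0.9022615  -0.43035933]] 1
top 422.5139440119042 422.5139440119042 280.8324771570527 209.3540397601186 [ 0.45459481 -0.01185179  1.22566309] [[ 0.01796383 -0.99726767  0.07165541]
 [-0.99957624 -0.01627112  0.02413711]
 [-0.02290525 -0.07205864 -0.99713735]] 2
wrist 358.2522378405022 358.2522378405022 284.9128043702979 210.5461187319003 [ 0.30474737 -0.46589301  0.37210953] [[ 0.41681417 -0.86050397 -0.29291442]
 [-0.90899045 -0.39511849 -0.13273183]
 [-0.00151964  0.32158092 -0.94688088]] 3
```

View pics/side0.png

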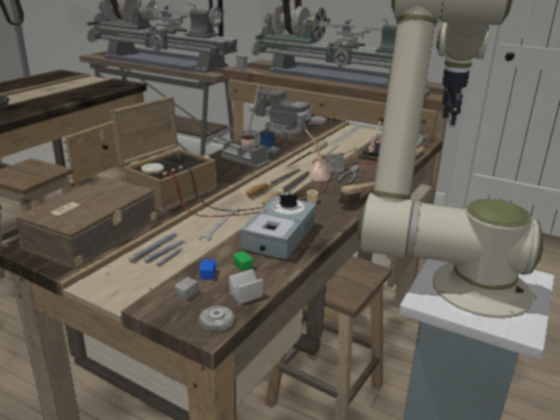

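View pics/top0.png

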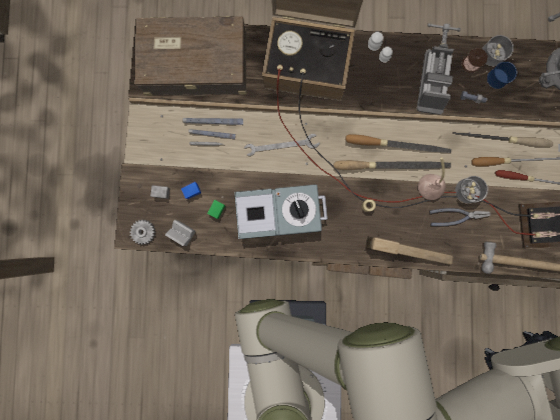

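View pics/wrist0.png

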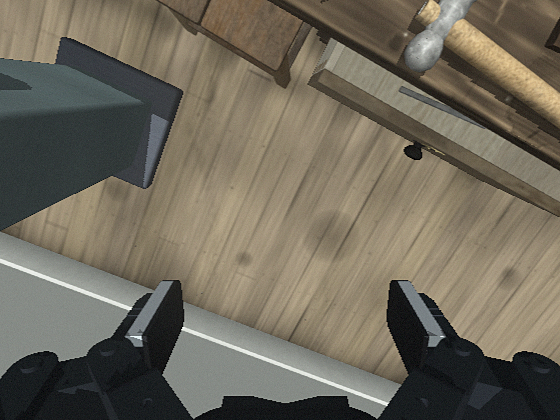

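The top view shows the steel block near (159,192), blue and green look-alikes near (191,190) and (216,210), the vee block at (179,234), the gear at (141,232), and the demagnetiser at (278,213) with its knob at (298,209). Next I'll measure the poses.

```bash
cat > h.py <<'E'
import numpy as np, cv2
from rig import *
def ray(p,uv,z):
    uv=np.atleast_2d(np.asarray(uv,float))
    d=np.c_[(uv[:,0]-p["cx"])/p["fx"],(uv[:,1]-p["cy"])/p["fy"],np.ones(len(uv))]@np.asarray(p["rotation"]).T
    o=np.asarray(p["xyz"]); return o+d*((z-o[2])/d[:,2])[:,None]
def proj(p,X):
    c=(np.atleast_2d(X)-np.asarray(p["xyz"]))@np.asarray(p["rotation"])
    return np.c_[p["fx"]*c[:,0]/c[:,2]+p["cx"],p["fy"]*c[:,1]/c[:,2]+p["cy"]]
E
python3 - <<'E'
from h import *
for n in("top","side"):
    p=get_image(n)
    cv2.imwrite(f"pics/{n}1.png",cv2.resize(p["frame"][150:260,120:340] if n=="top" else p["frame"][150:340,160:340],None,fx=3.5,fy=3.1,interpolation=cv2.INTER_CUBIC)[:,:,::-1])
    for t,z in(("demagnetiser",.066),("steel_block",.028),("timer_dial",.07),("timer_knob",.106),("v_block",.045),("gear_blank",.024),("brass_bush",.03),("oil_can",.1)):
        for d in silhouettes(t,p)[:3]:
            b=d["box"]; m=d["pixels"].astype(np.uint8)
            r=cv2.minAreaRect(cv2.findNonZero(m)) if m.any() else None
            print(n,t,round(d["confidence"],2),np.round(b,1),m.sum(),np.round(ray(p,b[:2],z)[0],4), r)
E
```

```text
top demagnetiser 0.67 [279.9 210.6  94.6  57. ] 4164 [0.5345 0.0187 0.066 ] ((280.7475280761719, 210.97525024414062), (49.05533981323242, 90.8469009399414), 84.2894058227539)
top steel_block 0.67 [157.8 194.7  18.8  13.8] 204 [0.577  0.3709 0.028 ] ((159.4573211669922, 191.8841552734375), (18.331636428833008, 11.374448776245117), 6.34019136428833)
top steel_block 0.51 [215.5 208.2  17.8  24.1] 197 [0.5409 0.2036 0.028 ] ((215.80003356933594, 208.9000244140625), (12.074767112731934, 16.099689483642578), 26.56505012512207)
top steel_block 0.47 [190.8 192.2  19.7  13.5] 204 [0.5857 0.276  0.028 ] ((190.30001831054688, 190.10000610351562), (12.969193458557129, 16.546903610229492), 63.43495178222656)
top timer_dial 0.8 [298.2 210.8  36.6  30.3] 567 [ 0.5344 -0.0315  0.07  ] ((297.8999938964844, 208.8000030517578), (32.64659118652344, 32.199378967285156), 63.43495178222656)
top timer_knob 0.6 [299.1 209.2  20.6  16.6] 269 [ 0.5363 -0.0332  0.106 ] ((297.5, 209.5), (17.0, 17.0), 90.0)
top timer_knob 0.48 [159.3 191.   16.8  16.2] 219 [0.5791 0.3423 0.106 ] ((159.0, 192.0), (12.0, 18.0), 90.
[... 1865 characters left out ...]
, 34.0), 90.0)
side gear_blank 0.31 [286.2 199.7  17.3  15.4] 227 [ 0.604  -0.1497  0.024 ] ((287.5, 200.0), (14.0, 17.0), 90.0)
side brass_bush 0.75 [217.2 319.9  33.4  23.9] 695 [0.448  0.4459 0.03  ] ((216.5, 318.0), (24.0, 33.0), 90.0)
side brass_bush 0.7 [312.1 195.2   8.1  12.5] 123 [ 0.5452 -0.2095  0.03  ] ((312.0, 196.0), (12.0, 10.0), 90.0)
side brass_bush 0.64 [184.1 287.6  22.5  21.9] 378 [0.5765 0.3886 0.03  ] ((186.07691955566406, 287.6153869628906), (17.75040626525879, 25.51620864868164), 56.30992889404297)
side oil_can 0.76 [318.9 155.4  25.2  53.1] 455 [ 0.5998 -0.3684  0.1   ] ((317.7210998535156, 155.09820556640625), (52.173095703125, 21.26355743408203), 85.13549041748047)
```

View pics/top1.png

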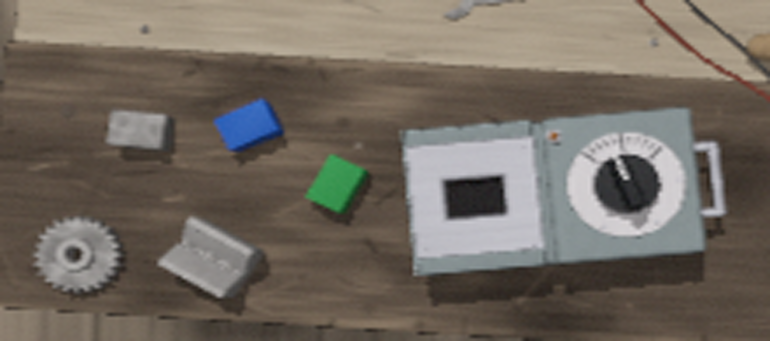

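```bash
python3 -m crank '{"slide":[[0.03,-0.03,0],[0.06,-0.06,0],[0.095,-0.09,0],[0.13,-0.12,0],[0.165,-0.155,0],[0.2,-0.19,0],[0.235,-0.22,0],[0.26,-0.245,0]],"roll":[-0.14,-0.29,-0.43,-0.57,-0.71,-0.86,-1.0,-1.14],"grip":[0.085,0.085,0.085,0.085,0.085,0.085,0.085,0.085]}'
```

```text
time_s: 1.85
position: [0.3639, -0.1667, 0.2316]
tool_rot: [[-0.006, 1.0, 0.001], [1.0, 0.006, -0.0], [-0.0, 0.001, -1.0]]
ft_force: [-0.9, -1.4, 1.0]
grip_width: 0.0851
```

```bash
python3 -m crank '{"slide":[[0.035,0.025,-0.01],[0.07,0.055,-0.02],[0.11,0.085,-0.03],[0.15,0.115,-0.04],[0.185,0.14,-0.05],[0.21,0.16,-0.05],[0.22,0.17,-0.05],[0.22,0.17,-0.05]],"roll":[0,0,0,0,0,0,0,0],"grip":[0.085,0.085,0.085,0.085,0.085,0.085,0.085,0.085]}'
python3 - <<'E'
from h import *
p=get_image("wrist"); np.save("w1.npy",p,allow_pickle=True)
cv2.imwrite("pics/w1.png",p["frame"][:,:,::-1]); print(observe()["position"])
for t in("demagnetiser","timer_dial","timer_knob"):
    for d in silhouettes(t,p)[:1]: print(t,d["confidence"],d["box"],d["pixels"].sum()); np.save(t+".npy",d["pixels"])
E
```

```text
time_s: 2.65
position: [0.5341, 0.0516, 0.2807]
tool_rot: [[-0.001, 1.0, -0.001], [1.0, 0.001, 0.0], [0.0, -0.001, -1.0]]
ft_force: [0.2, -1.1, 0.1]
grip_width: 0.0848
[0.53348501 0.05071711 0.28085647]
demagnetiser 0.81 [275.7, 187.0, 149.0, 224.7] 26749
timer_dial 0.63 [289.1, 248.4, 84.8, 71.8] 3200
timer_knob 0.66 [289.6, 255.6, 50.6, 54.2] 1865
```

View pics/w1.png

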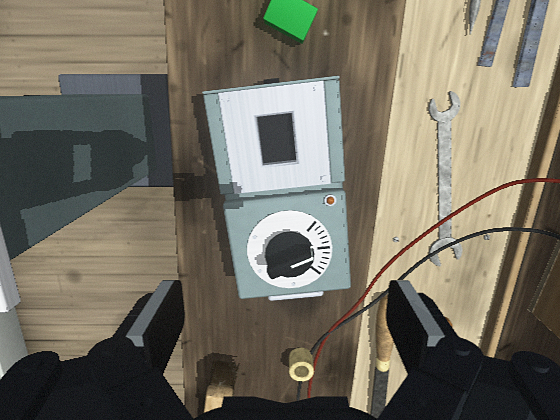

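Run:
```python
from h import *
p=np.load("w1.npy",allow_pickle=True).item()
f=p["frame"]
cv2.imwrite("pics/w1a.png",cv2.resize(f[205:305,230:360],None,fx=6,fy=6,interpolation=cv2.INTER_CUBIC)[:,:,::-1])
cv2.imwrite("pics/w1b.png",cv2.resize(f[70:200,195:355],None,fx=4.6,fy=4.6,interpolation=cv2.INTER_CUBIC)[:,:,::-1])
```

```text
(no output)
```

View pics/w1a.png

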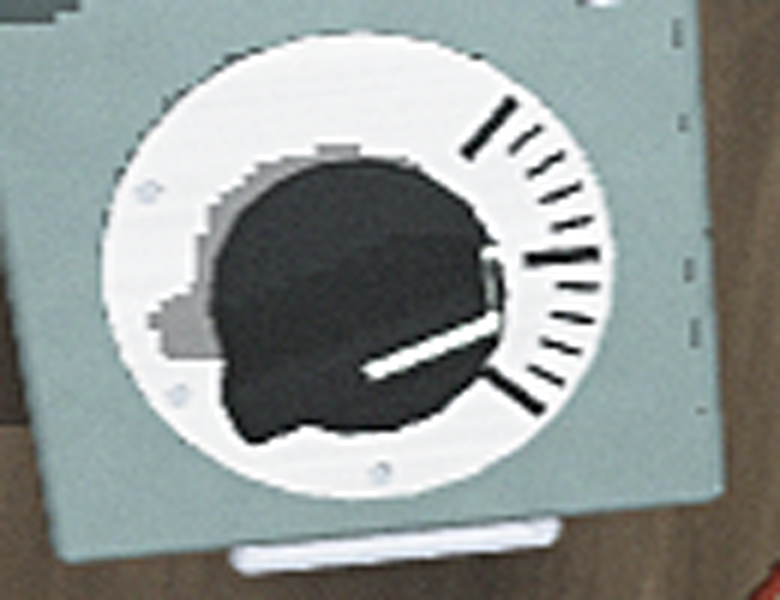

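View pics/w1b.png

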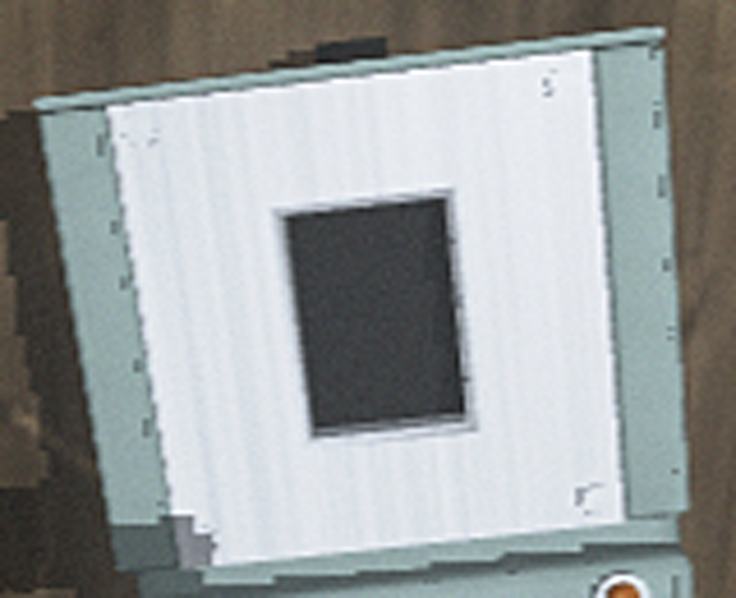

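Run:
```python
from h import *
p=np.load("w1.npy",allow_pickle=True).item()
def rect(c,off,s,z):
    P=ray(p,np.array(c)/s+off-0.0,z)[:,:2]
    print("centre",P.mean(0)); 
    TL,TR,BR,BL=P
    print("w",np.linalg.norm(TR-TL),np.linalg.norm(BR-BL),"h",np.linalg.norm(TL-BL),np.linalg.norm(TR-BR))
    a=[np.degrees(np.arctan2(*(d[::-1]))) for d in(TR-TL,BR-BL)]+[np.degrees(np.arctan2(-d[0],d[1])) for d in (TL-BL,TR-BR)]
    print(a,np.mean(a))
rect([(277,210),(452,190),(474,428),(312,437)],(195,70),4.6,.066)
rect([(108,106),(592,48),(625,520),(215,566)],(195,70),4.6,.066)
# dial
f=p["frame"].astype(int); m=((f.min(2)>200)).astype(np.uint8); m[:195]=0;m[:,:235]=0; m[293:]=0; m[:,345:]=0
c=max(cv2.findContours(m,cv2.RETR_EXTERNAL,cv2.CHAIN_APPROX_NONE)[0],key=len)
h=cv2.convexHull(c)[:,0,:]; P=ray(p,h,.067)[:,:2]
A=np.c_[2*P,np.ones(len(P))]; s=np.linalg.lstsq(A,(P**2).sum(1),rcond=None)[0]
print("dial",s[:2],np.sqrt(s[2]+s[0]**2+s[1]**2))
i=ray(p,np.array([(370,372),(498,318)])/6+(230,205),.106)[:,:2]; print("index",i,np.degrees(np.arctan2(*(i[1]-i[0])[::-1])))
i=ray(p,np.array([(525,263),(598,254)])/6+(230,205),.067)[:,:2]; print("5mark",i,np.degrees(np.arctan2(*(i[1]-i[0])[::-1])), np.degrees(np.arctan2(*(i[1]-s[:2])[::-1])))
for nm,z in(("v",0),):pass
```

```text
centre [0.5266516  0.08707153]
w 0.036826995688942356 0.035463848972008445 h 0.048526116825224216 0.050417288901727086
[np.float64(6.359989625215832), np.float64(3.286749923583653), np.float64(7.60332581646012), np.float64(5.949506035503765)] 5.799892850190842
centre [0.52803187 0.0867104 ]
w 0.0996121563014127 0.09218976503876868 h 0.09978152418846394 0.09923123512328917
[np.float64(6.506921423542763), np.float64(6.695070956405607), np.float64(10.549901045864392), np.float64(6.282997411537782)] 7.508722709337635
dial [ 0.5388293  -0.03223579] 0.04611773143632435
index [[ 0.54087642 -0.03195032]
 [ 0.56161197 -0.02212252]] 25.359019698035222
5mark [[ 0.56955113 -0.03036984]
 [ 0.58268452 -0.02856671]] 7.817468600595719 4.782430160867555
```

The wrist view shows the well centred near (276,138), the dial at (289,250) and the index line ending near (313,258). That gives a case yaw of about 6.2° and a knob angle of about 0.45 rad. Next I'll move over the steel block.

```bash
python3 -m crank '{"slide":[[0.03,0.01,0.01],[0.07,0.02,0.02],[0.115,0.03,0.03],[0.165,0.04,0.04],[0.215,0.044,0.06],[0.265,0.044,0.07],[0.305,0.044,0.08],[0.32,0.044,0.08]],"roll":[0,0,0,0,0,0,0,0],"grip":[0.085,0.085,0.085,0.085,0.085,0.085,0.085,0.085]}'
python3 - <<'E'
from h import *
p=get_image("wrist"); np.save("w2.npy",p,allow_pickle=True)
cv2.imwrite("pics/w2.png",p["frame"][:,:,::-1]); print(observe()["position"],observe()["q"])
for t in("steel_block","v_block","gear_blank"):
    for d in silhouettes(t,p)[:3]: print(t,d["confidence"],d["box"],d["pixels"].sum())
E
```

```text
time_s: 3.65
position: [0.5767, 0.3733, 0.1992]
tool_rot: [[-0.001, 1.0, -0.003], [1.0, 0.001, -0.001], [-0.001, -0.003, -1.0]]
ft_force: [-0.5, -0.0, 0.2]
grip_width: 0.0849
[0.577022   0.37374719 0.20011679] [2.30739698e+01 3.73621030e+01 5.20474381e+01 4.47918727e-02
 9.06891099e+01 2.29746775e+01]
steel_block 0.91 [296.6, 187.8, 38.5, 50.5] 1838
steel_block 0.8 [302.1, 269.6, 44.5, 61.7] 1747
steel_block 0.73 [249.5, 330.6, 50.4, 51.0] 1758
gear_blank 0.95 [168.6, 131.5, 84.5, 83.2] 4932
gear_blank 0.71 [296.2, 186.9, 36.8, 52.9] 1861
```

View pics/w2.png

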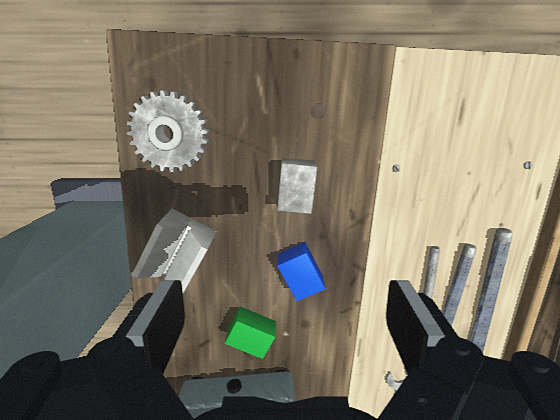

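Run:
```python
from h import *
p=np.load("w2.npy",allow_pickle=True).item()
f=p["frame"]
cv2.imwrite("pics/w2a.png",cv2.resize(f[150:225,260:335],None,fx=8,fy=8,interpolation=cv2.INTER_CUBIC)[:,:,::-1])
```

```text
(no output)
```

View pics/w2a.png

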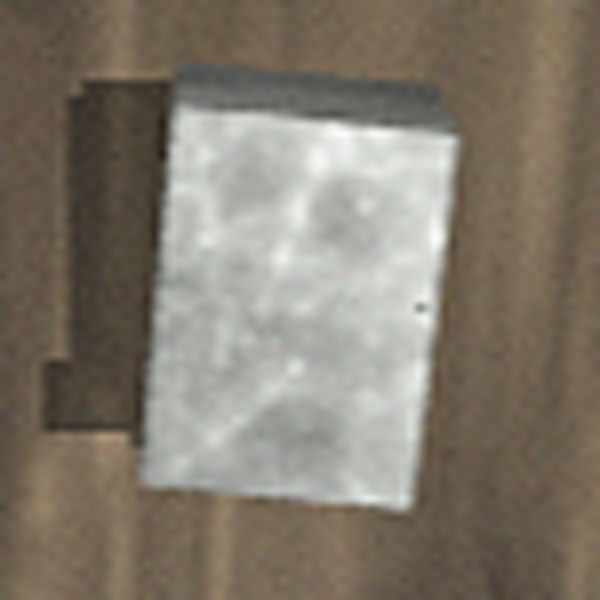

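Run:
```python
from h import *
p=np.load("w2.npy",allow_pickle=True).item()
P=ray(p,np.array([(173,106),(459,133),(411,510),(143,485)])/8.+(260,150),.028)[:,:2]
print(P.mean(0)); TL,TR,BR,BL=P
for d in(TR-TL,BR-BL):print(np.linalg.norm(d),np.degrees(np.arctan2(d[1],d[0])))
for d in(TL-BL,TR-BR):print(np.linalg.norm(d),np.degrees(np.arctan2(-d[0],d[1])))
```

```text
[0.58730645 0.36995809]
0.031737042897851765 -5.326761214798294
0.031074168742841475 -5.473769414726097
0.044270717972143735 -4.563582376966087
0.04434658062773722 -5.421476020181867
```

```bash
python3 -m crank '{"slide":[[-0.004,0.010,0.01],[-0.004,0.010,0.04],[-0.004,0.010,0.08],[-0.004,0.010,0.12],[-0.004,0.010,0.145],[-0.004,0.010,0.155],[-0.004,0.010,0.16],[-0.004,0.010,0.16]],"roll":[0.05,0.09,0.09,0.09,0.09,0.09,0.09,0.09],"grip":[0.085,0.085,0.085,0.075,0.065,0.06,0.06,0.06]}'
python3 - <<'E'
from h import *
p=get_image("wrist"); s=observe();print(s["position"],s["grip_width"]);cv2.imwrite("pics/w3.png",p["frame"][:,:,::-1]); 
P=proj(p,[[.5873,.37,.028]]);print(P)
E
```

```text
time_s: 4.65
position: [0.5888, 0.3662, 0.0425]
tool_rot: [[0.092, 0.996, 0.002], [0.996, -0.092, 0.001], [0.001, 0.002, -1.0]]
ft_force: [-0.5, 0.0, 1.1]
grip_width: 0.0599
[0.58885113 0.36658852 0.04302524] 0.05997562210012355
[[280.48487965 261.21976358]]
```

View pics/w3.png

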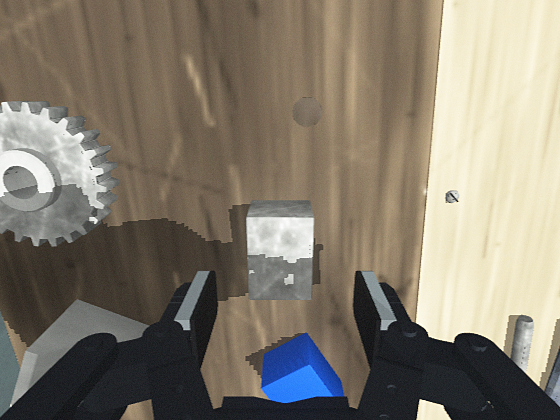

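```bash
python3 -m crank '{"slide":[[0.003,-0.002,0.006],[0.003,-0.002,0.015],[0.003,-0.002,0.022],[0.003,-0.002,0.027],[0.003,-0.002,0.029],[0.003,-0.002,0.029],[0.003,-0.002,0.029],[0.003,-0.002,0.029]],"roll":[0,0,0,0,0,0,0,0],"grip":[0.06,0.06,0.06,0.06,0.06,0.05,0.03,0.02]}' 40
python3 -m crank '{"slide":[[0,0,0],[0,0,0],[0,0,0],[0,0,0],[0,0,0],[0,0,0],[0,0,0],[0,0,0]],"roll":[0,0,0,0,0,0,0,0],"grip":[0.02,0.02,0.02,0.02,0.02,0.02,0.02,0.02]}' 60
python3 - <<'E'
from h import *
p=get_image("wrist"); s=observe();print(s["position"],s["grip_width"]);cv2.imwrite("pics/w4.png",p["frame"][:,:,::-1]);
E
```

```text
time_s: 5.5
position: [0.5866, 0.3701, 0.0129]
tool_rot: [[0.091, 0.996, 0.001], [0.996, -0.091, 0.0], [0.0, 0.001, -1.0]]
ft_force: [-0.5, -0.6, -2.5]
grip_width: 0.0313
time_s: 6.3
position: [0.5866, 0.3702, 0.0129]
tool_rot: [[0.091, 0.996, 0.001], [0.996, -0.091, 0.0], [0.001, 0.001, -1.0]]
ft_force: [0.9, 0.2, 5.7]
grip_width: 0.0304
[0.58659395 0.37016213 0.01292298] 0.030601838655831232
```

View pics/w4.png

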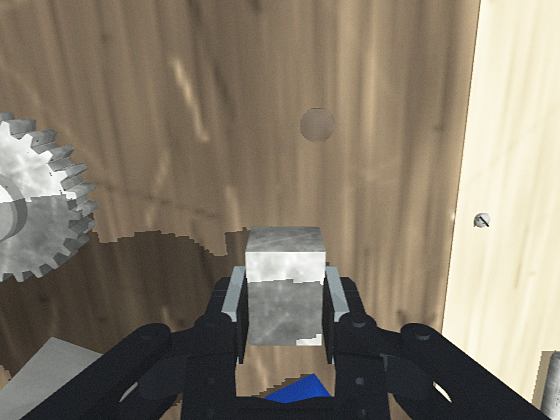

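The block is held squarely between the pads: its top face has corners near (245,252), (325,252), (247,346) and (322,346), and the opening is 30.6 mm. I'll measure where the block sits in the hand, then lift.

```bash
python3 -m crank '{"slide":[[0,0,-0.005],[0,0,-0.02],[0,0,-0.045],[0,0,-0.075],[0,0,-0.105],[0,0,-0.125],[0,0,-0.13],[0,0,-0.13]],"roll":[0,0,0,0,0,0,0,0],"grip":[0.02,0.02,0.02,0.02,0.02,0.02,0.02,0.02]}' 60
python3 - <<'E'
from h import *
p=get_image("wrist"); s=observe();print(s["position"],s["grip_width"],s["ft_force"]);cv2.imwrite("pics/w5.png",cv2.resize(p["frame"][200:380,190:380],None,fx=4,fy=3.3,interpolation=cv2.INTER_CUBIC)[:,:,::-1]); np.save("w5.npy",p,allow_pickle=True)
print(s["tool_rot"].T@(p["xyz"]-s["position"]))
E
```

```text
time_s: 7.15
position: [0.5862, 0.3701, 0.1428]
tool_rot: [[0.091, 0.996, 0.001], [0.996, -0.091, 0.0], [0.0, 0.001, -1.0]]
ft_force: [0.3, 0.1, -3.3]
grip_width: 0.0306
[0.58579656 0.36987592 0.14154074] 0.03035019724718727 [-1.09966353  0.15750718 -3.08989927]
[ 0.08238427  0.0004558  -0.14267526]
```

View pics/w5.png

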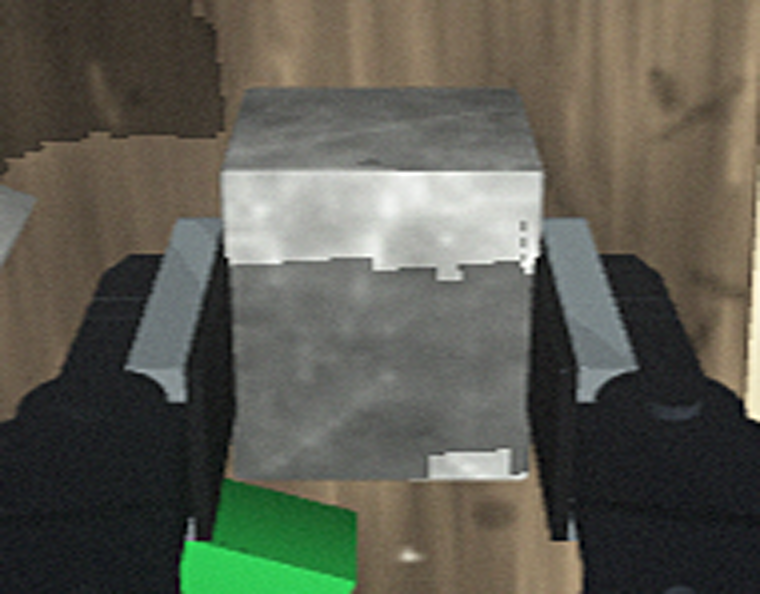

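Run:
```python
from h import *
p=np.load("w5.npy",allow_pickle=True).item(); s=observe()
c=np.array([(223,170),(543,171),(526,480),(238,480)])/(4.,3.3)+(190,200)
for dz in (.0151,):
  P=ray(p,c,s["position"][2]+dz); T=(P-s["position"])@s["tool_rot"]
  print(T.round(4),T.mean(0)); TL,TR,BR,BL=T[:,:2]
  for d in(TR-TL,BR-BL):print(np.linalg.norm(d),np.degrees(np.arctan2(d[0],d[1])))
  for d in(TL-BL,TR-BR):print(np.linalg.norm(d),np.degrees(np.arctan2(d[1],d[0])))
# well: nest axis
w1=np.load("w1.npy",allow_pickle=True).item()
print(s["position"])
```

```text
[[ 0.0223 -0.0147 -0.0151]
 [ 0.0222  0.0166 -0.0151]
 [-0.0221  0.0164 -0.0151]
 [-0.0221 -0.0146 -0.0151]] [ 5.61721385e-05  9.31175105e-04 -1.51013226e-02]
0.03128582984753776 -0.2263710029128889
0.03102204490966478 0.012892085453887854
0.0444624140865097 -0.08191986824655415
0.04433223193045576 0.2584463388089102
[0.58579656 0.36987592 0.14154074]
```

```bash
python3 -m crank '{"slide":[[-0.02,-0.002,-0.008],[-0.06,-0.004,-0.009],[-0.105,-0.007,-0.009],[-0.155,-0.01,-0.009],[-0.205,-0.013,-0.009],[-0.255,-0.016,-0.009],[-0.3,-0.019,-0.009],[-0.33,-0.021,-0.009]],"roll":[0,-0.03,-0.07,-0.11,-0.15,-0.18,-0.2,-0.2],"grip":[0.02,0.02,0.02,0.02,0.02,0.02,0.02,0.02]}' 60
python3 -m crank '{"slide":[[-0.01,0,0],[-0.015,0,0],[-0.015,0,0],[-0.015,0,0],[-0.015,0,0],[-0.015,0,0],[-0.015,0,0],[-0.015,0,0]],"roll":[0,0,0,0,0,0,0,0],"grip":[0.02,0.02,0.02,0.02,0.02,0.02,0.02,0.02]}' 60
python3 - <<'E'
from h import *
p=get_image("wrist"); s=observe();print(s["position"],s["tool_rot"],s["grip_width"],s["ft_force"]);cv2.imwrite("pics/w6.png",p["frame"][:,:,::-1]); np.save("w6.npy",p,allow_pickle=True)
E
```

```text
time_s: 8.0
position: [0.534, 0.0407, 0.15]
tool_rot: [[-0.108, 0.994, -0.003], [0.994, 0.108, -0.0], [0.0, -0.003, -1.0]]
ft_force: [-0.4, -0.2, -2.3]
grip_width: 0.0306
time_s: 8.8
position: [0.537, 0.0287, 0.1513]
tool_rot: [[-0.109, 0.994, 0.0], [0.994, 0.109, 0.0], [0.0, 0.0, -1.0]]
ft_force: [0.3, 0.4, -2.9]
grip_width: 0.0306
[0.53698775 0.02854887 0.15133413] [[-1.09030965e-01  9.94038353e-01  3.16010485e-05]
 [ 9.94038352e-01  1.09030966e-01 -4.80891819e-05]
 [-5.12479840e-05  2.61694443e-05 -9.99999998e-01]] 0.030658727372623536 [-0.06247426  0.39950988 -2.75609463]
```

View pics/w6.png

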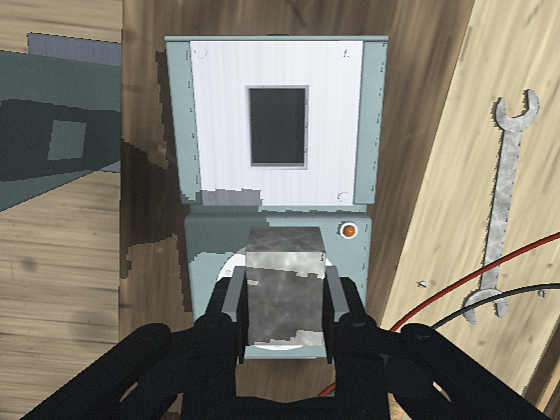

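Run:
```python
from h import *
p=np.load("w6.npy",allow_pickle=True).item()
cv2.imwrite("pics/w6a.png",cv2.resize(p["frame"][75:180,235:320],None,fx=7,fy=5.7,interpolation=cv2.INTER_CUBIC)[:,:,::-1])
cv2.imwrite("pics/w6b.png",cv2.resize(p["frame"][25:225,155:395],None,fx=3.3,fy=3,interpolation=cv2.INTER_CUBIC)[:,:,::-1])
```

```text
(no output)
```

View pics/w6a.png

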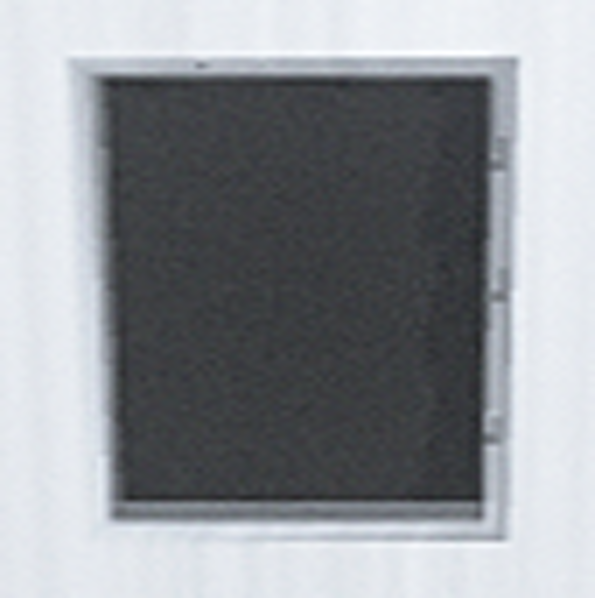

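View pics/w6b.png

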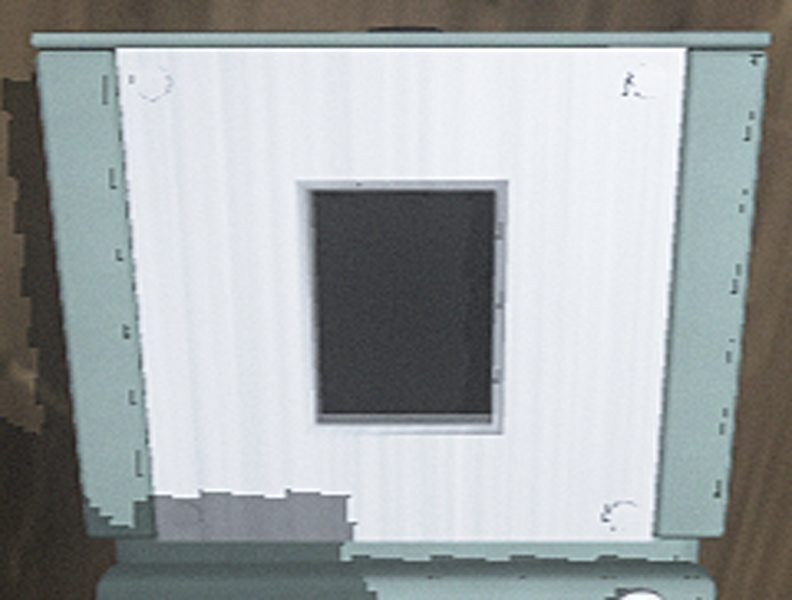

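Run:
```python
from h import *
p=np.load("w6.npy",allow_pickle=True).item(); s=observe()
def go(c,sc,off,z):
  P=ray(p,np.array(c)/sc+off,z); T=(P-s["position"])@s["tool_rot"]
  print(T.mean(0).round(4),P.mean(0).round(4)); TL,TR,BR,BL=T[:,:2]
  for d in(TR-TL,BR-BL):print("  ",np.linalg.norm(d).round(4),np.degrees(np.arctan2(d[0],d[1])).round(2))
  for d in(TL-BL,TR-BR):print("  ",np.linalg.norm(d).round(4),np.degrees(np.arctan2(-d[1],d[0])).round(2))
go([(70,60),(517,58),(505,540),(95,537)],(7,5.7),(235,75),.066)
go([(116,47),(686,47),(655,541),(155,541)],(3.3,3.),(155,25),.066)
go([(105,78),(490,78),(482,520),(112,520)],(7,5.7),(235,75),.064)
```

```text
[ 0.0589 -0.0045  0.0853] [0.5261 0.0866 0.066 ]
   0.0381 0.31
   0.0377 -0.5
   0.0508 0.55
   0.0513 0.02
[ 0.0589 -0.0046  0.0853] [0.5259 0.0866 0.066 ]
   0.0994 0.01
   0.1007 0.03
   0.0996 -0.33
   0.0996 0.43
[ 0.0588 -0.0045  0.0873] [0.5261 0.0865 0.064 ]
   0.0332 0.02
   0.0342 0.02
   0.0475 -1.0
   0.0475 0.16
```

```bash
python3 -m crank '{"slide":[[0.015,-0.001,0],[0.035,-0.003,0.005],[0.05,-0.005,0.015],[0.0575,-0.0055,0.03],[0.0588,-0.0055,0.045],[0.0588,-0.0055,0.056],[0.0588,-0.0055,0.06],[0.0588,-0.0055,0.06]],"roll":[0,0,0,0,0,0,0,0],"grip":[0.02,0.02,0.02,0.02,0.02,0.02,0.02,0.02]}' 60
python3 - <<'E'
from h import *
p=get_image("wrist"); s=observe();print(s["position"],s["tool_rot"][:,0],s["grip_width"],s["ft_force"]);cv2.imwrite("pics/w7.png",p["frame"][:,:,::-1])
R=s["tool_rot"];
E
```

```text
time_s: 9.65
position: [0.525, 0.0863, 0.0909]
tool_rot: [[-0.109, 0.994, -0.001], [0.994, 0.109, 0.0], [0.0, -0.001, -1.0]]
ft_force: [-0.1, -0.2, -1.6]
grip_width: 0.0305
[0.52528683 0.08621877 0.0914275 ] [-1.08568669e-01  9.94088951e-01 -2.77890495e-05] 0.03018784416618638 [ 0.26308178 -1.27594395 -2.12391235]
```

View pics/w7.png

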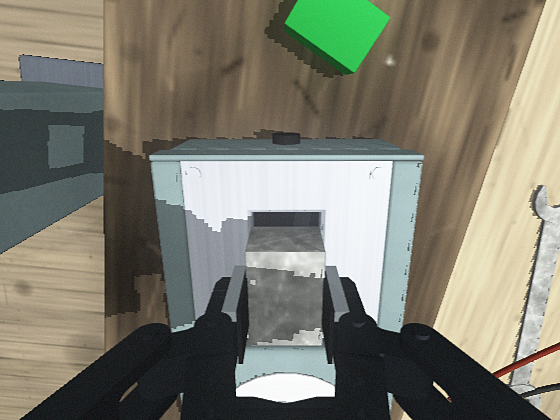

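```bash
python3 -m crank '{"slide":[[0,0,0.003],[0,0,0.007],[0,0,0.01],[0,0,0.013],[0,0,0.015],[0,0,0.017],[0,0,0.017],[0,0,0.017]],"roll":[0,0,0,0,0,0,0,0],"grip":[0.02,0.02,0.02,0.02,0.02,0.02,0.02,0.02]}' 60
```

```text
time_s: 10.5
position: [0.5251, 0.0863, 0.0744]
tool_rot: [[-0.109, 0.994, 0.0], [0.994, 0.109, 0.0], [0.0, 0.0, -1.0]]
ft_force: [-0.2, -0.5, -3.2]
grip_width: 0.0305
```

```bash
python3 -m crank '{"slide":[[0,0,0.002],[0,0,0.004],[0,0,0.006],[0,0,0.008],[0,0,0.009],[0,0,0.0095],[0,0,0.0095],[0,0,0.0095]],"roll":[0,0,0,0,0,0,0,0],"grip":[0.02,0.02,0.02,0.02,0.02,0.02,0.02,0.02]}' 60
```

```text
time_s: 11.3
position: [0.5251, 0.0863, 0.0656]
tool_rot: [[-0.109, 0.994, 0.0], [0.994, 0.109, -0.0], [-0.0, 0.0, -1.0]]
ft_force: [-3.6, 0.6, 7.8]
grip_width: 0.0303
```

```bash
python3 -m crank '{"slide":[[0,0,-0.0005],[0,0,-0.0005],[0,0,-0.0005],[0,0,-0.0005],[0,0,-0.0005],[0,0,-0.001],[0,0,-0.001],[0,0,-0.001]],"roll":[0,0,0,0,0,0,0,0],"grip":[0.035,0.045,0.05,0.055,0.055,0.055,0.055,0.055]}' 60
python3 -m crank '{"slide":[[0,0,-0.005],[0,0,-0.02],[-0.005,0,-0.04],[-0.02,0,-0.06],[-0.04,0,-0.08],[-0.055,0,-0.085],[-0.06,0,-0.085],[-0.06,0,-0.085]],"roll":[0,0,0,0,0,0,0,0],"grip":[0.055,0.055,0.055,0.055,0.055,0.055,0.055,0.055]}' 60
python3 - <<'E'
from h import *
p=get_image("wrist"); s=observe();print(s["position"],s["tool_rot"][:,0],s["grip_width"],s["ft_force"]);cv2.imwrite("pics/w8.png",p["frame"][:,:,::-1]); np.save("w8.npy",p,allow_pickle=True)
p=get_image("side");cv2.imwrite("pics/s8.png",cv2.resize(p["frame"][180:260,230:330],None,fx=7,fy=7,interpolation=cv2.INTER_CUBIC)[:,:,::-1])
E
```

```text
time_s: 12.1
position: [0.5252, 0.0862, 0.0659]
tool_rot: [[-0.109, 0.994, 0.0], [0.994, 0.109, -0.0], [-0.0, 0.0, -1.0]]
ft_force: [-0.4, 0.1, 0.0]
grip_width: 0.055
time_s: 12.9
position: [0.5313, 0.0262, 0.1499]
tool_rot: [[-0.108, 0.994, -0.002], [0.994, 0.108, 0.0], [0.001, -0.001, -1.0]]
ft_force: [-1.3, 1.3, -0.2]
grip_width: 0.0549
[0.53112189 0.0267793  0.14976961] [-1.08268301e-01  9.94121411e-01  7.71697887e-04] 0.0548386872358246 [-0.02819727  0.5649662   0.00056737]
```

View pics/w8.png

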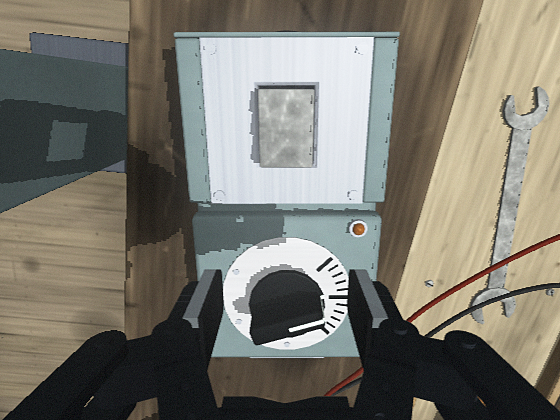

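View pics/s8.png

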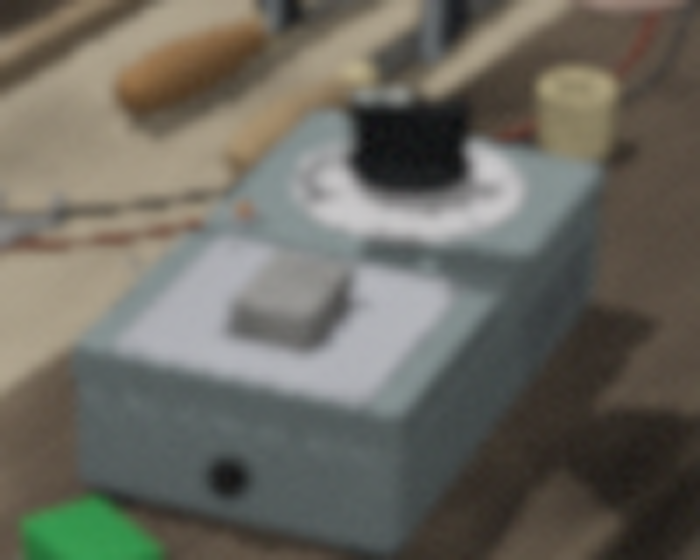

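The block sits inside the well and looks level, with its top face at about (287,126). I'll check the seated height and measure the knob axis and bar.

Run:
```python
from h import *
p=np.load("w8.npy",allow_pickle=True).item()
cv2.imwrite("pics/w8a.png",cv2.resize(p["frame"][75:175,245:330],None,fx=7,fy=6,interpolation=cv2.INTER_CUBIC)[:,:,::-1])
cv2.imwrite("pics/w8b.png",cv2.resize(p["frame"][235:355,220:360],None,fx=5.6,fy=5,interpolation=cv2.INTER_CUBIC)[:,:,::-1])
```

```text
(no output)
```

View pics/w8a.png

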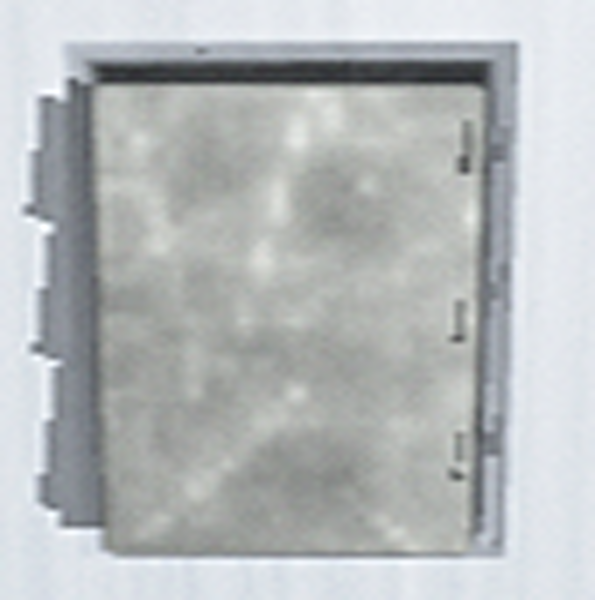

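View pics/w8b.png

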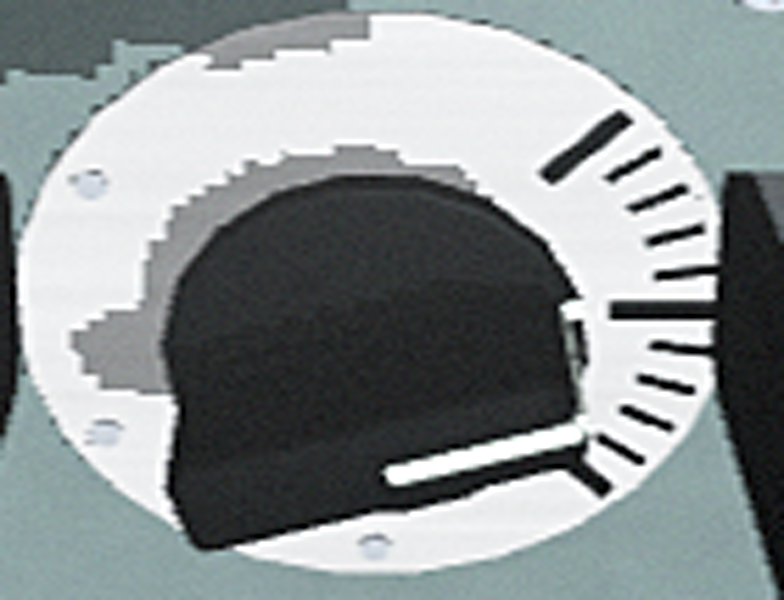

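Run:
```python
from h import *
p=np.load("w8.npy",allow_pickle=True).item(); s=observe()
def go(c,sc,off,z):
  P=ray(p,np.array(c)/sc+off,z); T=(P-s["position"])@s["tool_rot"]
  print(z,T.mean(0).round(4),P.mean(0).round(4)); TL,TR,BR,BL=T[:,:2]
  print([np.linalg.norm(d).round(4) for d in(TR-TL,BR-BL,TL-BL,TR-BR)])
for z in(.078,.080,.082,.085):go([(92,84),(484,86),(472,552),(103,552)],(7,6),(245,75),z)
go([(66,44),(517,44),(500,552),(92,552)],(7,6),(245,75),.066)
def ang(a,b): d=b-a; return np.degrees(np.arctan2(d[1],d[0]))
i=ray(p,np.array([(390,474),(580,435)])/(5.6,5)+(220,235),.106)[:,:2]; print("index",i,ang(*i))
m=ray(p,np.array([(610,311),(718,310)])/(5.6,5)+(220,235),.067)[:,:2]; print("5mark",m,ang(*m))
# bar top far-left end & near edge
e=ray(p,np.array([(208,550),(570,462)])/(5.6,5)+(220,235),.106)[:,:2]; print("edge",e,ang(*e))
f=p["frame"].astype(int); mm=((f.min(2)>140)&(f.max(2)-f.min(2)<12)).astype(np.uint8); mm[:236]=0;mm[351:]=0;mm[:,:223]=0;mm[:,349:]=0
c=max(cv2.findContours(mm,cv2.RETR_EXTERNAL,cv2.CHAIN_APPROX_NONE)[0],key=len)
h=cv2.convexHull(c)[:,0,:]; P=ray(p,h,.067)[:,:2]
A=np.c_[2*P,np.ones(len(P))]; q=np.linalg.lstsq(A,(P**2).sum(1),rcond=None)[0]
print("dial",q[:2],np.sqrt(q[2]+q[0]**2+q[1]**2)); print(s["position"])
```

```text
0.078 [0.0591 0.001  0.0719] [0.5256 0.0859 0.078 ]
[np.float64(0.0316), np.float64(0.0318), np.float64(0.0446), np.float64(0.0444)]
0.08 [0.0593 0.001  0.0699] [0.5256 0.0861 0.08  ]
[np.float64(0.0313), np.float64(0.0315), np.float64(0.0442), np.float64(0.044)]
0.082 [0.0595 0.001  0.0679] [0.5255 0.0863 0.082 ]
[np.float64(0.031), np.float64(0.0312), np.float64(0.0438), np.float64(0.0436)]
0.085 [0.0598 0.001  0.0649] [0.5255 0.0866 0.085 ]
[np.float64(0.0305), np.float64(0.0308), np.float64(0.0431), np.float64(0.043)]
0.066 [0.0597 0.0016 0.0839] [0.5261 0.0866 0.066 ]
[np.float64(0.0382), np.float64(0.0372), np.float64(0.0509), np.float64(0.0508)]
index [[ 0.54056408 -0.03116663]
 [ 0.56050987 -0.02327607]] 21.58376992215859
5mark [[ 0.56925794 -0.02961802]
 [ 0.58302428 -0.02794177]] 6.942413923332777
edge [[ 0.5216179  -0.04463481]
 [ 0.55997676 -0.02726943]] 24.356668694132715
dial [ 0.53881454 -0.03210305] 0.04615698158939553
[0.53112437 0.02706159 0.14983091]
```

```bash
python3 -m crank '{"slide":[[-0.01,0,0],[-0.025,0,0],[-0.04,0,0],[-0.055,0.0005,0],[-0.06,0.0005,0],[-0.06,0.0005,0],[-0.06,0.0005,0],[-0.06,0.0005,0]],"roll":[0.14,0.28,0.42,0.56,0.7,0.84,0.98,1.12],"grip":[0.045,0.04,0.04,0.04,0.04,0.04,0.04,0.04]}' 40
python3 -m crank '{"slide":[[0,0,0],[0,0,0.003],[0,0,0.008],[0,0,0.014],[0,0,0.018],[0,0,0.02],[0,0,0.02],[0,0,0.02]],"roll":[0.1,0.145,0.145,0.145,0.145,0.145,0.145,0.145],"grip":[0.04,0.04,0.04,0.04,0.04,0.04,0.04,0.04]}' 40
python3 - <<'E'
from h import *
p=get_image("wrist"); s=observe();print(s["position"],s["tool_rot"],s["grip_width"],s["ft_force"],s["wrist_torque"],s["q"]);cv2.imwrite("pics/w9.png",p["frame"][:,:,::-1]); np.save("w9.npy",p,allow_pickle=True)
E
```

```text
time_s: 13.8
position: [0.5384, -0.0322, 0.15]
tool_rot: [[0.85, 0.527, -0.002], [0.527, -0.85, 0.001], [-0.001, -0.001, -1.0]]
ft_force: [0.6, -0.5, 0.3]
grip_width: 0.04
time_s: 14.6
position: [0.5387, -0.033, 0.1309]
tool_rot: [[0.915, 0.403, 0.0], [0.403, -0.915, -0.0], [0.0, 0.0, -1.0]]
ft_force: [-0.8, 0.5, 0.0]
grip_width: 0.0401
[ 0.53877343 -0.03301487  0.13101311] [[ 9.15142584e-01  4.03130152e-01  3.63308120e-04]
 [ 4.03130216e-01 -9.15142619e-01 -1.24236094e-04]
 [ 2.82395429e-04  2.60154221e-04 -9.99999926e-01]] 0.03956536375107769 [-0.10791422  0.75618101 -0.30993134] [-0.01903845  0.01013701 -0.03365191] [-1.60788362e+01  2.62235606e+01  8.50792300e+01 -1.15352774e-03
  6.86752362e+01  5.01475744e+01]
```

View pics/w9.png

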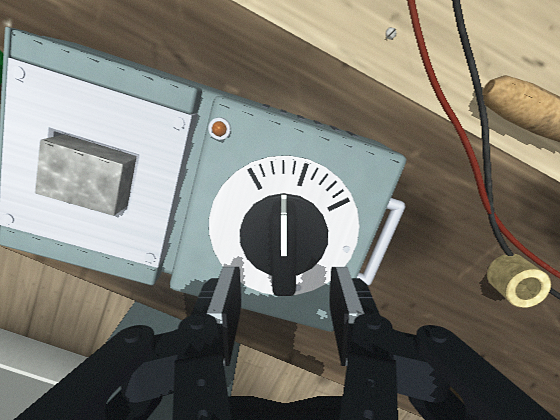

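The index line is upright in the picture at column 284, in line with the jaws, so the bar is aligned. Next I'll lower the tool and grip it.

```bash
python3 -m crank '{"slide":[[0,0,0.008],[0,0,0.02],[0,0,0.032],[0,0,0.04],[0,0,0.045],[0,0,0.047],[0,0,0.047],[0,0,0.047]],"roll":[0,0,0,0,0,0,0,0],"grip":[0.04,0.04,0.04,0.04,0.04,0.04,0.04,0.04]}' 40
python3 -m crank '{"slide":[[0,0,0],[0,0,0],[0,0,0],[0,0,0],[0,0,0],[0,0,0],[0,0,0],[0,0,0]],"roll":[0,0,0,0,0,0,0,0],"grip":[0.03,0.02,0.015,0.01,0.005,0.005,0.005,0.005]}' 40
python3 - <<'E'
from h import *
for k in range(2):
  p=get_image("wrist"); s=observe();print(s["position"],s["tool_rot"][:,0],s["grip_width"],s["ft_force"],s["wrist_torque"])
cv2.imwrite("pics/w10.png",p["frame"][:,:,::-1])
E
```

```text
time_s: 15.45
position: [0.5389, -0.033, 0.0841]
tool_rot: [[0.915, 0.403, 0.001], [0.403, -0.915, -0.0], [0.0, 0.0, -1.0]]
ft_force: [0.4, 0.5, -0.4]
grip_width: 0.0399
time_s: 16.25
position: [0.5385, -0.0324, 0.0842]
tool_rot: [[0.915, 0.403, -0.0], [0.403, -0.915, 0.001], [0.0, -0.001, -1.0]]
ft_force: [-2.3, 5.3, 5.8]
grip_width: 0.0122
[ 0.53849537 -0.03244836  0.08415804] [9.15126422e-01 4.03166944e-01 2.15676839e-04] 0.012412665155003074 [-2.35016875  4.50901308  5.66083216] [0.71506155 0.32001146 0.02491191]
[ 0.53849187 -0.03244756  0.08416063] [9.15122258e-01 4.03176398e-01 2.10010980e-04] 0.01254233776379703 [-2.77003307  5.15579913  5.80812564] [0.70437971 0.3626827  0.0611815 ]
```

View pics/w10.png

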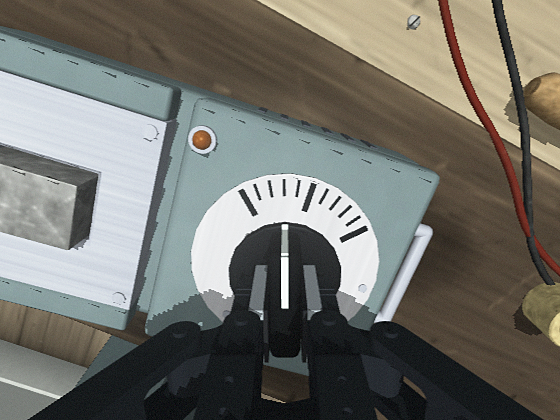

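```bash
python3 -m crank '{"slide":[[0,-0.0006,-0.0005],[0,-0.0006,-0.0005],[0,-0.0006,-0.0005],[0,-0.0006,-0.0005],[0,-0.0006,-0.0005],[0,-0.0006,-0.0005],[0,-0.0006,-0.0005],[0,-0.0006,-0.0005]],"roll":[0.03,0.11,0.22,0.33,0.45,0.57,0.68,0.75],"grip":[0.005,0.005,0.005,0.005,0.005,0.005,0.005,0.005]}' 60
python3 - <<'E'
from h import *
s=observe();print(s["position"],np.degrees(np.arctan2(s["tool_rot"][1,0],s["tool_rot"][0,0])),s["grip_width"],s["ft_force"],s["wrist_torque"])
E
```

```text
time_s: 17.15
position: [0.5384, -0.0322, 0.0843]
tool_rot: [[0.943, -0.333, -0.0], [-0.333, -0.943, 0.0], [-0.0, -0.0, -1.0]]
ft_force: [-0.9, 3.2, 1.4]
grip_width: 0.0118
[ 0.53836907 -0.03223568  0.0842729 ] -19.421946562454032 0.011755974151460666 [-0.88765649  3.15553753  1.44860019] [0.39775932 0.08935171 0.07424761]
```

```bash
python3 -m crank '{"slide":[[0,0,0],[0,0,0],[0,0,0],[0,0,0],[0,0,0],[0,0,0],[0,0,0],[0,0,0]],"roll":[0.06,0.13,0.2,0.26,0.31,0.33,0.345,0.345],"grip":[0.005,0.005,0.005,0.005,0.005,0.005,0.005,0.005]}' 60
cat > st.py <<'E'
from h import *
s=observe();a=np.degrees(np.arctan2(s["tool_rot"][1,0],s["tool_rot"][0,0]))
print("t",s["time_s"],"pos",s["position"].round(4),"knob",round(np.radians(51.25-a),4),"grip",round(s["grip_width"],4),"F",s["ft_force"].round(1),"M",s["wrist_torque"].round(3),"q6",s["q"][5].round(2),"eff6",s["joint_efforts"][5].round(4))
E
python3 st.py
python3 - <<'E'
from h import *
p=get_image("wrist");cv2.imwrite("pics/w11.png",p["frame"][:,:,::-1])
E
python3 st.py
```

```text
time_s: 17.95
position: [0.5384, -0.0322, 0.0842]
tool_rot: [[0.778, -0.629, -0.0], [-0.629, -0.778, 0.0], [-0.0, -0.0, -1.0]]
ft_force: [0.3, 4.2, 1.2]
grip_width: 0.0118
t 17.95 pos [ 0.5384 -0.0322  0.0842] knob 1.5745 grip 0.0118 F [0.3 4.2 1.2] M [ 0.702  0.04  -0.03 ] q6 112.93 eff6 0.1133
t 18.0 pos [ 0.5384 -0.0322  0.0843] knob 1.5742 grip 0.0117 F [0.1 4.3 1.5] M [ 0.748  0.053 -0.046] q6 112.92 eff6 0.0032
```

View pics/w11.png

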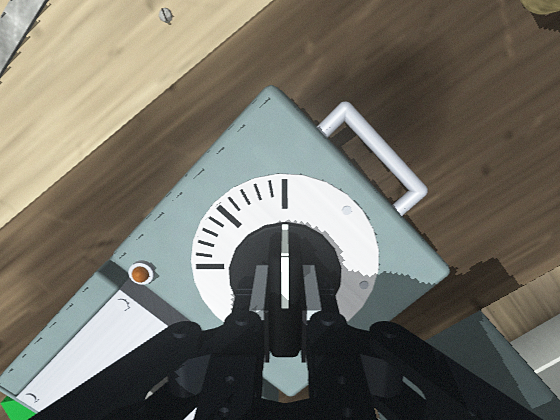

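```bash
python3 -m crank '{"slide":[[0,0,0],[0,0,0],[0,0,0],[0,0,0],[0,0,0],[0,0,0],[0,0,0],[0,0,0]],"roll":[0.004,0.008,0.012,0.016,0.02,0.024,0.028,0.032],"grip":[0.005,0.005,0.005,0.005,0.005,0.005,0.005,0.005]}' 60 >/dev/null; python3 st.py
python3 -m crank '{"slide":[[0,0,0],[0,0,0],[0,0,0],[0,0,0],[0,0,0],[0,0,0],[0,0,0],[0,0,0]],"roll":[0.0025,0.005,0.0075,0.01,0.0125,0.015,0.0175,0.02],"grip":[0.005,0.005,0.005,0.005,0.005,0.005,0.005,0.005]}' 60 >/dev/null; python3 st.py
```

```text
t 18.8 pos [ 0.5384 -0.0322  0.0843] knob 1.6066 grip 0.0117 F [-0.1  5.3  0.4] M [ 0.813 -0.022  0.081] q6 114.77 eff6 0.0426
t 19.6 pos [ 0.5384 -0.0322  0.0843] knob 1.6265 grip 0.0116 F [-0.2  5.5  0.7] M [ 0.873 -0.02   0.082] q6 115.91 eff6 0.0626
```

```bash
python3 -m crank '{"slide":[[0,0,0],[0,0,0],[0,0,0],[0,0,0],[0,0,0],[0,0,0],[0,0,0],[0,0,0]],"roll":[0.0025,0.005,0.0075,0.01,0.0125,0.015,0.0175,0.02],"grip":[0.005,0.005,0.005,0.005,0.005,0.005,0.005,0.005]}' 60 >/dev/null; python3 st.py
```

```text
t 20.4 pos [ 0.5384 -0.0322  0.0843] knob 1.6465 grip 0.0119 F [-0.3  4.5  0. ] M [0.883 0.002 0.104] q6 117.06 eff6 0.0629
```

```bash
python3 -m crank '{"slide":[[0,0,0],[0,0,0],[0,0,0],[0,0,0],[0,0,0],[0,0,0],[0,0,0],[0,0,0]],"roll":[0.0025,0.005,0.0075,0.01,0.0125,0.015,0.0175,0.02],"grip":[0.005,0.005,0.005,0.005,0.005,0.005,0.005,0.005]}' 60 >/dev/null; python3 st.py
```

```text
t 21.2 pos [ 0.5384 -0.0322  0.0843] knob 1.6663 grip 0.0119 F [-0.4  5.4 -0. ] M [0.884 0.002 0.239] q6 118.2 eff6 0.1556
```

```bash
python3 -m crank '{"slide":[[0,0,0],[0,0,0],[0,0,0],[0,0,0],[0,0,0],[0,0,0],[0,0,0],[0,0,0]],"roll":[0.0005,0.001,0.0015,0.002,0.0025,0.003,0.0035,0.004],"grip":[0.005,0.005,0.005,0.005,0.005,0.005,0.005,0.005]}' 60 >/dev/null; python3 st.py
```

```text
t 22.0 pos [ 0.5384 -0.0321  0.0843] knob 1.6702 grip 0.0116 F [0.6 5.  1.2] M [ 0.878 -0.009  0.223] q6 118.42 eff6 0.2016
```

Contact with the end stop is clear. The wrist moment rose from about 0.09 to 0.23 N m, and the joint-6 effort rose by 0.14 N m. Now I'll turn back to the five-minute mark.

```bash
python3 -m crank '{"slide":[[0,0,0],[0,0,0],[0,0,0],[0,0,0],[0,0,0],[0,0,0],[0,0,0],[0,0,0]],"roll":[-0.03,-0.1,-0.19,-0.29,-0.39,-0.49,-0.58,-0.65],"grip":[0.005,0.005,0.005,0.005,0.005,0.005,0.005,0.005]}' 60 >/dev/null; python3 st.py
python3 -m crank '{"slide":[[0,0,0],[0,0,0],[0,0,0],[0,0,0],[0,0,0],[0,0,0],[0,0,0],[0,0,0]],"roll":[-0.06,-0.11,-0.16,-0.19,-0.215,-0.23,-0.235,-0.235],"grip":[0.005,0.005,0.005,0.005,0.005,0.005,0.005,0.005]}' 60 >/dev/null; python3 st.py
python3 - <<'E'
from h import *
p=get_image("wrist");cv2.imwrite("pics/w12.png",p["frame"][:,:,::-1]);np.save("w12.npy",p,allow_pickle=True)
cv2.imwrite("pics/w12a.png",cv2.resize(p["frame"][165:320,185:385],None,fx=3.9,fy=3.8,interpolation=cv2.INTER_CUBIC)[:,:,::-1])
E
```

```text
t 22.8 pos [ 0.5384 -0.0324  0.0843] knob 1.0173 grip 0.0119 F [-0.3  4.4 -0.4] M [ 0.723  0.01  -0.016] q6 81.0 eff6 0.6817
t 23.6 pos [ 0.5384 -0.0324  0.0843] knob 0.7858 grip 0.0118 F [0.4 4.2 0.3] M [ 0.74  -0.076  0.033] q6 67.75 eff6 -0.0277
```

View pics/w12a.png

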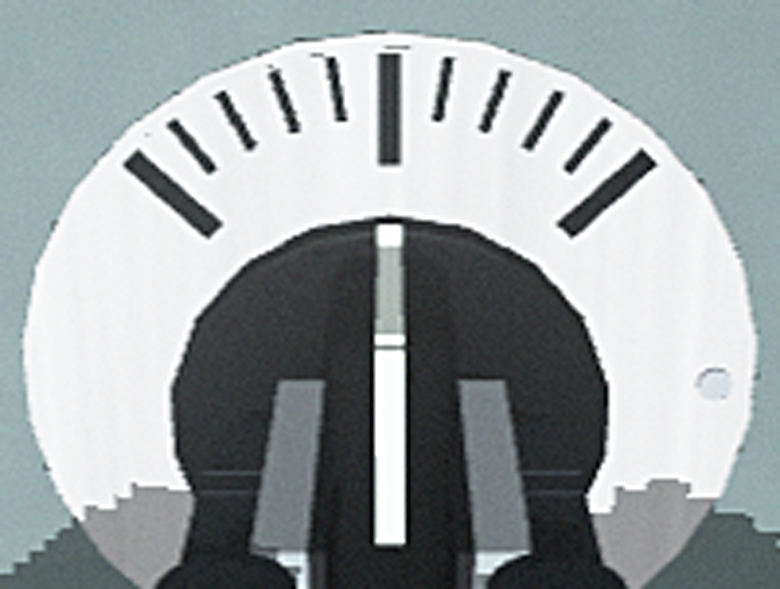

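The index line (column 389) lies on the five-minute mark (column 390). Next I'll release, rise and check.

```bash
python3 -m crank '{"slide":[[0,0,0],[0,0,0],[0,0,0],[0,0,0],[0,0,0],[0,0,0],[0,0,0],[0,0,0]],"roll":[0,0,0,0,0,0,0,0],"grip":[0.015,0.02,0.03,0.035,0.04,0.04,0.04,0.04]}' 40
python3 -m crank '{"slide":[[0,0,-0.004],[0,0,-0.015],[0,0,-0.035],[0,0,-0.06],[0,0,-0.085],[0,0,-0.105],[0,0,-0.115],[0,0,-0.12]],"roll":[0,0,0,0,0,0,0,0],"grip":[0.04,0.04,0.04,0.04,0.04,0.04,0.04,0.04]}' 40
python3 -m crank '{"slide":[[0,0,0],[0,0,0],[0,0,0],[0,0,0],[0,0,0],[0,0,0],[0,0,0],[0,0,0]],"roll":[0,0,0,0,0,0,0,0],"grip":[0.04,0.04,0.04,0.04,0.04,0.04,0.04,0.04]}' 40 >/dev/null
python3 - <<'E'
from h import *
p=get_image("wrist");cv2.imwrite("pics/w13.png",p["frame"][:,:,::-1])
cv2.imwrite("pics/w13a.png",cv2.resize(p["frame"][120:290,200:370],None,fx=3.5,fy=3.5,interpolation=cv2.INTER_CUBIC)[:,:,::-1])
p=get_image("side");cv2.imwrite("pics/s13.png",p["frame"][:,:,::-1])
E
python3 st.py
```

```text
time_s: 24.45
position: [0.5384, -0.0324, 0.0843]
tool_rot: [[0.994, 0.109, -0.0], [0.109, -0.994, -0.0], [-0.0, 0.0, -1.0]]
ft_force: [-0.6, 0.5, -0.3]
grip_width: 0.04
time_s: 25.25
position: [0.5385, -0.0324, 0.2055]
tool_rot: [[0.994, 0.109, 0.002], [0.109, -0.994, -0.0], [0.001, 0.001, -1.0]]
ft_force: [0.1, -0.1, -0.3]
grip_width: 0.0402
t 26.15 pos [ 0.5384 -0.0324  0.2043] knob 0.7857 grip 0.04 F [0.5 0.1 0.2] M [ 0.067 -0.031  0.074] q6 67.74 eff6 -0.0
```

View pics/w13.png

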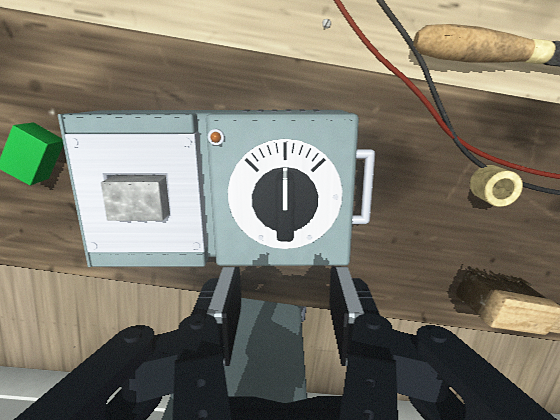

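View pics/w13a.png

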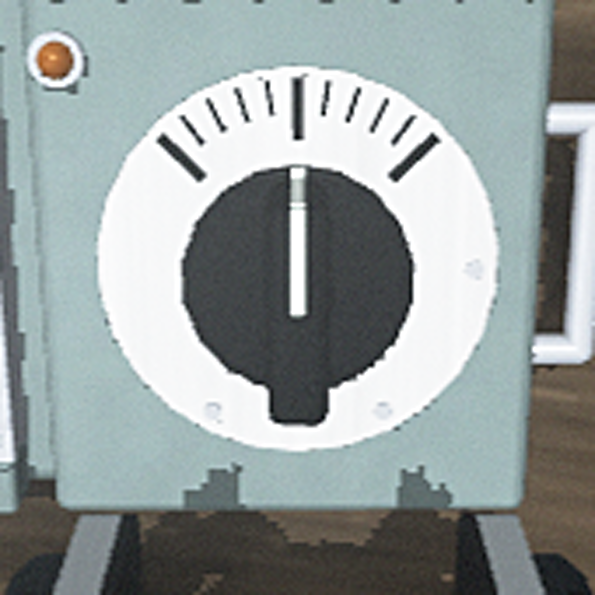

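View pics/s13.png

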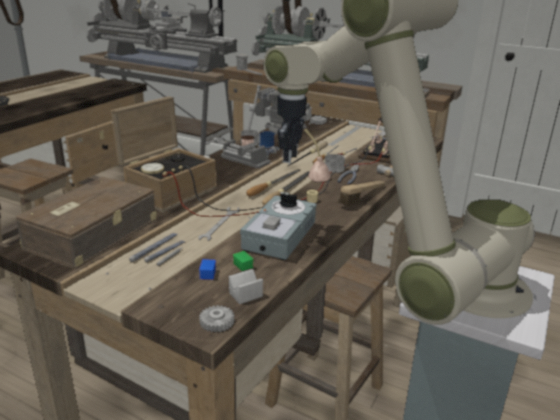

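The index sits on the five-minute mark at (285,150–205), the block is in the well, the gripper is clear, and the bystanders are where they were. I'll hand the job in.

```bash
python3 -c "
from rig import *
print(close_job())"
```

```text
the job is handed in; nothing more can be done
None
```

The job is handed in: the steel block is seated in the demagnetiser's nest and released, and the timer is wound, turned back and left on the five-minute mark. It took about 26 s of the 67 s allowed.

- **Block:** It entered the well with no side load and met the floor at the expected height with about 10 N. After release, the wrist camera put its top about 14 mm proud of the top face, good to roughly 1–2 mm. I did not press it down again afterwards.
- **End stop:** I wound past the top mark in 0.02 rad steps. At a knob angle of about 1.67 rad the wrist moment rose from about 0.09 to 0.23 N m, which is about 0.14 N m on the stop. The joint-6 effort rose by the same amount.
- **Five-minute mark:** I turned the knob back to 0.786 rad against a target of 0.785. The picture after letting go shows the index line on the five-minute mark.
- **Last checks:** The gripper was open and 12 cm clear of the knob with no force on it. The last wrist and side pictures show the gear, vee block, bush, oil can and coloured blocks where they were.

No check failed. The only disagreements were small: 1–2° between early readings of the knob's starting angle and about 1 mm between camera and arm. I allowed for both.

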